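# Close the clip-top sugar jar

### The job

The white clip-top jar of sugar cubes has been left open. With shut fingers push its lid over until it lies down on the orange gasket, and only then push the steel clasp lever at the jar's front down past its centre so that it snaps home and clamps the lid tight. Only push: do not grip, lift or shove away the jar, and leave everything else where it stands.

Things in the scene. Friction and masses are not known exactly. Their poses are not given: they have to be found in the camera images.
- jar: White ceramic clip-top jar full of sugar cubes, round, 101 mm across, lid included 137 mm high when shut, about 1.5 kg, loose on the worktop. Origin: centre of its underside. Its -x axis points to its front (the clasp), +x to the lid's hinge; the front faces the robot, turned up to 0.4 rad either way.
- jar_lid (a joint): Angle of the lid about its hinge, which lies along the jar's y axis. Starts open, near upright (1.55 to 1.8, stop at 1.95); 0 = lying loose on the soft gasket, its front some 5 mm proud; about -0.016 = clamped down. Lid: disc 107 mm across, from the hinge line up to 9 mm thick at the rim, 13 mm in the middle. It stays open by itself and, pushed below about 1.1, falls shut slowly.
- lid_hinge (a point): Middle of the lid's hinge line, 58 mm behind the jar's axis (+x of the jar), 124 mm above the worktop.
- lid_edge (a point): Middle of the lid's free front edge, 112 mm from the hinge line, 4 mm above the hinge line when level; from it a flat steel tongue, 26 mm wide, sticks out 28 mm farther, on which the clasp's wire pulls.
- clasp (a joint): Angle of the clasp lever about its pivot (along the jar's y axis). 0 = locked, handle pointing down, 20 degrees (0.35 rad) outward off plumb; starts at 1.83, sticking out forward and 35 degrees above level. Free down to about 1.25; then, with the lid down, stiff: up to 4 N on the outer half of the handle near 0.9. Dead centre at about 0.49; below about 0.4 the lever snaps to 0 by itself.
- clasp_pivot (a point): Middle of the clasp lever's pivot: 65 mm in front of the jar's axis (-x of the jar), 106 mm above the worktop. The wire loop hung on the lever swings with it by itself and goes over the lid's tongue as the lever goes down; while the lever is open the loop stands 15 to 27 mm before the pivot, up to 42 mm above it, over the inner part of the handle.
- clasp_tip (a point): Middle of the rolled end of the clasp lever's handle, 75 mm from the pivot. Handle: flat steel, 24 mm wide along the jar's y axis, 3 mm thick, 6 mm at the rolled end.
- grey_jar: The same jar in dark grey, already shut and clamped: 101 mm across, 137 mm high, 1.5 kg, loose. Origin: centre of its underside. To be left alone.
- espresso_cup1: White espresso cup, 64x91x50 mm, standing on the single cork coaster. To be left alone.
- coaster6: Single cork coaster with a brass rim, 94 mm across, 8 mm high, under the white espresso cup. To be left alone.
- teaspoon1: Steel teaspoon lying by itself on the worktop in front of the jars' left side, 132x26x9 mm. To be left alone.
- espresso_cup2: Dark espresso cup, 64x87x50 mm, at the left. To be left alone.
- teaspoon2: Second steel teaspoon, 132x26x9 mm, at the left. To be left alone.
- coffee_scoop: Brass coffee scoop, 42x82x25 mm, at the left. To be left alone.
- glazed_mug: Yellow-brown stoneware mug, 120x87x72 mm, on the serving board at the right. To be left alone.
- gold_bowl: Little yellow pinch bowl, 52 mm across, 18 mm high, on the serving board at the right. To be left alone.
Not all that is in view belongs to the job. What is shaped like the jar but red is not meant.

How it is judged:
By the outcome, as a careful person would: the job done as asked, in the order asked, and still so for the second after the job is handed in, with the robot touching nothing.
It also fails if it takes over 51 s, if anything falls off the work surface, if the arm or the gripper's body presses on something with over 40 N, if the wrist force passes 120 N, or if a joint passes its speed limit or range.

### The arm

A 6-joint arm with a two-finger parallel gripper is mounted at the origin on a cart in front of the work surface, level with it; the furniture and walls round the work are solid. World frame = base frame: x ahead of the robot, y to its left, z up, the work surface at z = 0. Lengths are in m, angles in degrees, forces in N, time in s.
With the tool pointing down it reaches from about 0.3 to 0.875 m from the base axis. Payload 4.2 kg.
Tool frame: the origin (TCP) lies midway between the tips of the shut fingers; the grasp point (between the pads) lies 19 mm behind it (arm.pinch_z is the distance from the TCP to the grasp point, in m); z points along the fingers, y is the line along which they close (so a half turn about z gives the same grasp; the last joint's range is limited). The gripper opens to 85 mm and grips with 20 to 120 N. Pads are 22 mm wide; open, the fingers measure 114 mm over their backs; the gripper's body (76 mm by 85 mm) begins 54 mm behind the grasp point. The pads swing forward as they close: fully open they stand 13 mm farther back than shut.
Start: joints at [-76.146, 18.312, 89.639, -0, 72.044, -1.146], TCP at [0.149, -0.555, 0.231] pointing down, gripper open.
Joint ranges: [-177.97, 177.97], [-48.28, 115.42], [12.27, 149.76], [-77.06, 257.06], [2.81, 150.46], [-146.56, 146.56]. Speed limits (degrees/s): [147.25, 147.25, 180, 180, 180, 180].

### API

Orientations are given as a 3x3 rotation matrix whose columns are the frame's x, y, z axes.
In Python, from cell import arm gives the robot as it stands.
- The arm moves only by the tool move_arm, never from a script. Its argument "moves" is a list of rows, each a list of 7 numbers: the shift along the tool's x, y, z scaled (see below), then the turn, a rotation vector about the tool's x, y, z scaled (see below), then the opening, from -1 (shut) to 1 (fully open), so that 0 is half open. In form: [[tx, ty, tz, wx, wy, wz, grip], ...]. A call has 1 to 20 rows; each row shifts and turns the commanded pose from where the row before left it, along the tool's axes as they then stand; what a row does not reach is not made up. The controller multiplies each number of a shift by 250 mm and each number of a turn by pi rad. A row lasts 1/10 s, in which the tool goes at most 50 mm and 8.59 degrees, less where a joint would pass 70% of its speed; a pose out of reach is approached as far as the arm can. A call with a number of a shift or a turn outside -1 to 1 is refused whole. A call with a gripper value outside its range is refused whole. The fingers move at their own pace and stop on an object; the grip force is fixed at half the most. Time passes only in rows, so rows that do not move let the fingers close. It gives the time, the measured TCP pose, the force, the opening and the grip force at its end, in the units of the state.
- arm.state(): the state, without advancing time (a new reading comes with each control period).
- arm.camera(name): name is "side" or "top" or "wrist"; returns a dict with "frame" (400x640x3 uint8, red, green, blue), "range_z" (400x640 float32, m along the optical axis (not along the pixel's ray), 0 where there is no reading), "vertical_fov" (degrees; the focal length in pixels is half the picture's height over the tangent of half this angle, whatever the lens; pixels are square), "cx", "cy" (the principal point, pixels), "dist" ([k1, k2, p1, p2, k3] as OpenCV has them; the pictures are not rectified), "R" (3x3) and "t" (3): a world point X has camera coordinates R X + t. Camera axes: x right, y down, z forward; pixel columns grow to the right and rows downward; lengths in m; the calibration is good to about 2 mm. A picture is of the moment at which its call begins.
- arm.close_job(): hands the job in; it is judged then, once.
The state is a dict: "t": time; "joint_positions": joint angles; "dq": joint speeds; "joint_efforts": joint torques, N m; "ee_pos": TCP position; "eef_rot": TCP orientation; "wrist_force": force on the tool from outside, world axes, zero at the start; "moment": the same for the moment, N m; "grip_width": opening from 0.0 (shut) to 1.0 (fully open); "finger_force": force on a finger pad.
Only numpy, scipy, OpenCV 4.12 (cv2) and the standard library are available. Lean on these libraries where they do the work, as an engineer would, in place of code of your own. Each camera call takes 0.05 s, during which the arm holds its last target. There are 200 camera calls.

## Working session

There is one attempt and no reset: what is moved stays moved. The work goes in short steps, Python scripts to look and compute and a tool call to move; the robot and the scene stay as the last step left them, time stands still between calls to the robot, and variables do not carry over. Pictures are saved under pics/ and viewed, at most 12 in all, crops included, and the job is handed in when it is done.

Besides the shell and the picture viewer there is one more tool, called after "Request:" as a command line: name --pt "numbers of a row" for each row, then --argument value for the rest. move_arm: Moves the arm, as the interface text tells. Its arguments: {"type":"object","properties":{"moves":{"type":"array","items":{"type":"array","items":{"type":"number"}}}},"required":["moves"]}

```bash
mkdir -p pics; cat > h.py <<'E'
import numpy as np, cv2
from cell import arm
def snap(n,f):
    c=arm.camera(n); cv2.imwrite('pics/'+f+'.png',c['frame'][:,:,::-1]); np.savez('pics/'+f+'.npz',**c); return c
def world(c):
    h,w=c['range_z'].shape; f=h/2/np.tan(np.radians(c['vertical_fov'])/2)
    K=np.array([[f,0,c['cx']],[0,f,c['cy']],[0,0,1.]])
    g=np.stack(np.meshgrid(np.arange(w),np.arange(h)),-1).reshape(-1,1,2).astype(float)
    p=cv2.undistortPoints(g,K,np.array(c['dist'],float))[:,0]
    z=c['range_z'].reshape(-1,1); X=np.hstack([p*z,z])
    W=(X-np.array(c['t']))@np.array(c['R']); W[z[:,0]==0]=np.nan
    return W.reshape(h,w,3)
E
python3 - <<'E'
from h import *
for n in('side','top'):
    c=snap(n,n+'1'); R=np.array(c['R']); print(n,-R.T@c['t'],R[2])
print(arm.state()); print([a for a in dir(arm) if a[0]!='_'])
E
```

```text
side [-0.77568994  0.22058885  1.29698352] [ 0.7325935  -0.07983422 -0.67596838]
top [0.29845647 0.07444964 1.49490245] [ 0.17170026 -0.01193593 -0.98507693]
{'t': 0.1, 'joint_positions': array([-7.61458911e+01,  1.83492459e+01,  8.97000175e+01,  1.17099163e-03,
        7.20409073e+01, -1.14722631e+00]), 'dq': array([ 0.06870229, -0.15870905, -0.19591733, -0.0718359 ,  0.04578817,
        0.0091438 ]), 'joint_efforts': array([ 1.33024580e-03, -4.16408765e+01, -2.34704357e+01,  7.66813582e-05,
        4.91771236e-03, -8.46764067e-06]), 'ee_pos': array([ 0.14872963, -0.55500702,  0.23054952]), 'eef_rot': array([[ 9.65921439e-01,  2.58835171e-01, -3.57965095e-04],
       [ 2.58835413e-01, -9.65920224e-01,  1.53264789e-03],
       [ 5.09374538e-05, -1.57307150e-03, -9.99998761e-01]]), 'wrist_force': array([-0.32059304,  0.18774789,  0.18095583]), 'moment': array([ 0.01186775, -0.01598484,  0.03490126]), 'finger_force': 0.0, 'grip_width': 0.9992201946728473}
['IKError', 'camera', 'close_job', 'pinch_z', 'state']
```

View pics/side1.png

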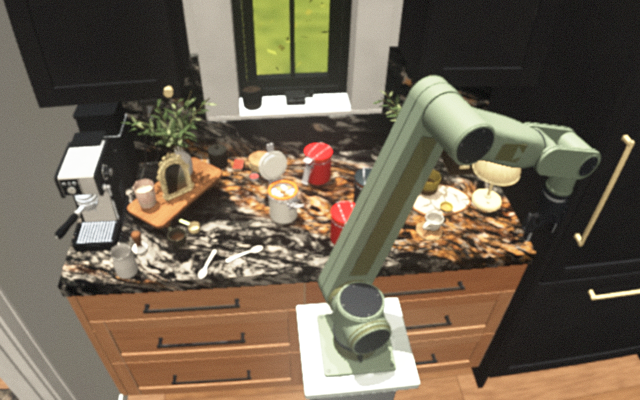

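View pics/top1.png

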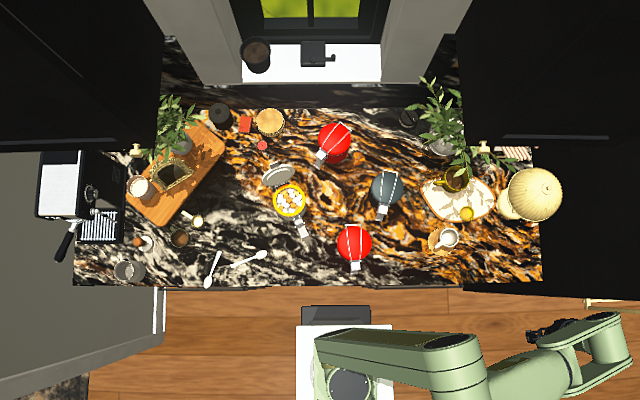

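The side view shows the open white jar at about (284,200) with its lid at (272,165). In the top view the jar opening is at (289,201), the lid at (278,174) and the clasp handle at about (303,228). Red jars are at (333,143) and (354,243), and the grey jar is at (387,190).

```bash
python3 - <<'E'
from h import *
c=dict(np.load('pics/top1.npz')); W=world(c)
for v in range(150,246,3):
    print(v,' '.join('%d,%d,%d'%tuple(np.nan_to_num(W[v,u])*1000) for u in range(262,318,6)))
im=c['frame'][140:260,240:420,::-1]
cv2.imwrite('pics/crop1.png',cv2.resize(im,None,fx=4.4,fy=4.4,interpolation=cv2.INTER_CUBIC))
hsv=cv2.cvtColor(c['frame'],cv2.COLOR_RGB2HSV)
for name,(u0,u1,v0,v1) in dict(white=(255,325,155,250),red=(330,380,220,275),grey=(362,410,165,225),red2=(310,355,118,170)).items():
    P=W[v0:v1,u0:u1].reshape(-1,3); P=P[P[:,2]>0.08]; print(name,P.min(0),P.max(0))
# gasket (orange, z~.12)
m=(W[...,2]>.108)&(W[...,2]<.135); m[:,:262]=0;m[:,318:]=0;m[:170]=0;m[222:]=0
o=m&(hsv[...,0]>8)&(hsv[...,0]<28)&(hsv[...,1]>150)
P=W[o]; (cx,cy),r=cv2.minEnclosingCircle(P[:,:2].astype(np.float32)); print('gasket',cx,cy,r,P[:,2].mean(),len(P))
l=(W[...,2]>.14); l[:,:255]=0;l[:,300:]=0;l[:155]=0;l[200:]=0
P=W[l];print('lid',P.mean(0),P.min(0),P.max(0))
E
```

```text
150 746,275,14 751,256,-4 749,234,3 751,214,-6 750,192,-2 751,171,-5 751,150,-5 749,129,-2 750,108,-5 749,86,-2
153 740,277,-3 739,255,0 740,235,-4 738,213,1 740,192,-3 738,171,0 737,150,1 741,129,-11 739,108,-4 739,86,-4
156 728,276,2 729,256,-4 727,234,3 728,213,-1 727,192,1 727,171,1 728,150,-1 727,129,-1 726,107,1 729,87,-7
159 718,276,0 718,255,-3 717,234,0 717,213,-1 717,192,-2 718,171,-5 717,150,-3 716,129,1 720,108,-15 718,87,-8
162 707,276,0 707,255,0 635,206,262 708,213,-6 706,192,-1 707,171,-4 707,150,-6 705,129,0 705,108,-1 689,86,58
165 697,276,-3 698,256,-8 629,207,251 635,192,225 637,174,217 696,171,-5 696,150,-7 695,129,-3 695,108,-2 682,86,45
168 687,276,-6 687,256,-9 625,209,229 627,192,221 630,175,210 634,158,192 684,150,-2 683,129,0 683,108,0 684,87,-3
171 674,275,0 618,227,222 618,210,220 619,192,217 624,176,197 629,159,176 674,150,-4 674,129,-4 671,108,5 674,87,-7
174 662,274,5 610,228,218 611,211,212 614,194,200 618,177,180 624,160,158 662,150,-1 662,129,0 663,108,-5 663,87,-5
177 604,247,204 603,229,209 605,212,199 608,195,183 614,179,160 652,171,-1 652,150,-1
[... 2324 characters left out ...]
,232,-4 434,212,-8 433,190,0 433,170,-1 432,150,-2 432,129,3 432,109,-3 432,89,-3
243 423,272,0 424,252,-7 423,232,-4 423,211,0 422,190,1 422,170,-2 422,150,-1 422,130,-4 421,109,4 421,89,1
white [0.42545843 0.059961   0.08018409] [0.69647477 0.25063214 0.26247035]
red [ 0.32971209 -0.08285381  0.0802871 ] [0.47001472 0.02018463 0.14493246]
grey [ 0.50002416 -0.1902244   0.08049672] [ 0.6478882  -0.08695852  0.14353366]
red2 [ 0.67728041 -0.02892332  0.08018409] [0.81128527 0.08910738 0.14430565]
gasket 0.5479643940925598 0.17263831198215485 0.05195039510726929 0.11778985726840245 189
lid [0.61449837 0.20199395 0.19747934] [0.58920813 0.1532689  0.14060439] [0.63994103 0.25063214 0.26247035]
```

View pics/crop1.png

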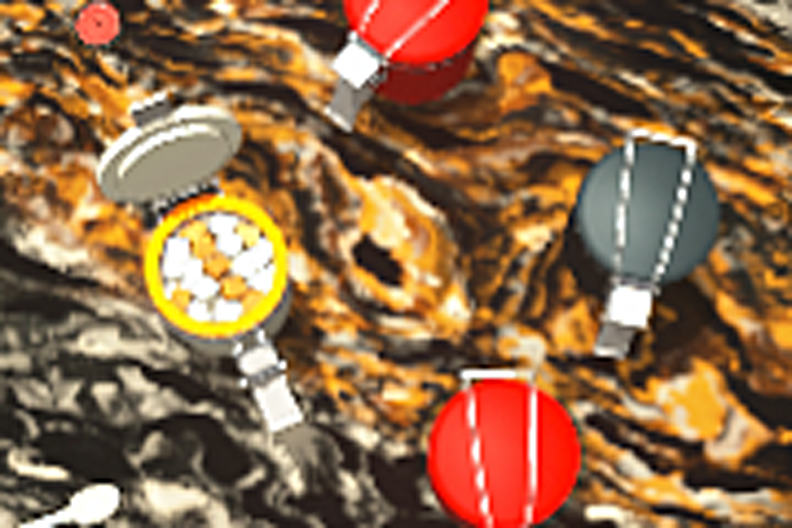

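Request:
move_arm --pt "0 0 -0.2 0 0 -0.0446 -1" --pt "0 0 -0.2 0 0 0 -1" --pt "0 0 -0.2 0 0 0 -1" --pt "0 0 0 0 0 0 -1" --pt "0.155 -0.103 0 0 0 0 -1" --pt "0.155 -0.103 0 0 0 0 -1" --pt "0.155 -0.103 0 0 0 0 -1" --pt "0.155 -0.103 0 0 0 0 -1" --pt "0.155 -0.103 0 0 0 0 -1" --pt "0.155 -0.103 0 0 0 0 -1" --pt "0.155 -0.103 0 0 0 0 -1" --pt "0.155 -0.103 0 0 0 0 -1" --pt "0.155 -0.103 0 0 0 0 -1" --pt "0.155 -0.103 0 0 0 0 -1"

```text
t: 1.5
ee_pos: [0.4051, -0.165, 0.3807]
eef_rot: [[0.92, 0.391, -0.001], [0.391, -0.92, 0.0], [-0.001, -0.0, -1.0]]
wrist_force: [0.8, -0.9, 0.9]
grip_width: -0.002
finger_force: 0.0
```

```bash
cat >> h.py <<'E'
from scipy.spatial.transform import Rotation as Ro
J=np.array([.545,.172]); YAW=.4
def target(u,z,tilt,w=0):  # u along jar +x from jar axis (m), tilt: tool z leaning to jar (deg)
    p=np.array([J[0]+u*np.cos(YAW)-w*np.sin(YAW),J[1]+u*np.sin(YAW)+w*np.cos(YAW),z])
    x=np.array([np.cos(YAW),np.sin(YAW),0]);t=np.radians(tilt)
    Z=np.array([0,0,-1])*np.cos(t)+x*np.sin(t); y=np.array([np.sin(YAW),-np.cos(YAW),0])
    return p,np.column_stack([np.cross(y,Z),y,Z])
def delta(p,R):
    s=arm.state();E=s['eef_rot']
    print('t',s['t'],'pos',s['ee_pos'].round(4),'F',s['wrist_force'].round(1),'j',s['joint_positions'].round(0))
    print('shift',(E.T@(p-s['ee_pos'])/.25).round(3),'turn',(Ro.from_matrix(E.T@R).as_rotvec()/np.pi).round(4))
E
python3 -c "
from h import *
delta(*target(.126,.35,0))"
```

```text
t 1.5 pos [ 0.4051 -0.165   0.3807] F [ 0.8 -0.9  0.9] j [-24.   2.  89.  -0.  89.  43.]
shift [ 1.546 -1.021  0.122] turn [-0.0001  0.0002  0.0006]
```

Request:
move_arm --pt "0.14 -0.093 0 0 0 0 -1" --pt "0.14 -0.093 0 0 0 0 -1" --pt "0.14 -0.093 0 0 0 0 -1" --pt "0.14 -0.093 0 0 0 0 -1" --pt "0.14 -0.093 0 0 0 0 -1" --pt "0.14 -0.093 0 0 0 0 -1" --pt "0.14 -0.093 0 0 0 0 -1" --pt "0.14 -0.093 0 0 0 0 -1" --pt "0.14 -0.093 0 0 0 0 -1" --pt "0.14 -0.093 0 0 0 0 -1" --pt "0.14 -0.093 0 0 0 0 -1" --pt "0 0 0 0 0 0 -1" --pt "0 0 0 0 0 0 -1"

```text
t: 2.8
ee_pos: [0.6591, 0.2197, 0.379]
eef_rot: [[0.92, 0.392, -0.003], [0.392, -0.92, -0.002], [-0.004, 0.0, -1.0]]
wrist_force: [-0.4, -0.3, -0.0]
grip_width: 0.0
finger_force: 0.0
```

```bash
python3 -c "
from h import *
delta(*target(.126,.21,0))
snap('wrist','w1');c=snap('side','s2')
cv2.imwrite('pics/s2c.png',cv2.resize(c['frame'][100:250,200:400,::-1],None,fx=4,fy=4))
W=world(c)
for v in range(140,190,4): print(v,[tuple((np.nan_to_num(W[v,u])*1000).astype(int)) for u in (266,272,278)])
"
```

```text
t 2.8 pos [0.6591 0.2197 0.379 ] F [-0.4 -0.3 -0. ] j [18. 28. 53. -0. 99. 84.]
shift [ 0.012 -0.002  0.676] turn [0.     0.0012 0.001 ]
140 [(np.int64(221), np.int64(220), np.int64(577)), (np.int64(176), np.int64(206), np.int64(608)), (np.int64(143), np.int64(193), np.int64(632))]
144 [(np.int64(226), np.int64(220), np.int64(561)), (np.int64(178), np.int64(206), np.int64(596)), (np.int64(139), np.int64(194), np.int64(623))]
148 [(np.int64(918), np.int64(221), np.int64(33)), (np.int64(177), np.int64(207), np.int64(585)), (np.int64(142), np.int64(194), np.int64(610))]
152 [(np.int64(881), np.int64(222), np.int64(41)), (np.int64(179), np.int64(207), np.int64(571)), (np.int64(142), np.int64(194), np.int64(599))]
156 [(np.int64(616), np.int64(223), np.int64(224)), (np.int64(182), np.int64(208), np.int64(558)), (np.int64(139), np.int64(195), np.int64(590))]
160 [(np.int64(606), np.int64(223), np.int64(214)), (np.int64(185), np.int64(208), np.int64(543)), (np.int64(139), np.int64(195), np.int64(578))]
164 [(np.int64(609), np.int64(224), np.int64(195)), (np.int64(182), np.int64(209), np.int
[... 226 characters left out ...]
.int64(226), np.int64(174)), (np.int64(191), np.int64(209), np.int64(501)), (np.int64(145), np.int64(196), np.int64(538))]
176 [(np.int64(592), np.int64(227), np.int64(155)), (np.int64(194), np.int64(210), np.int64(485)), (np.int64(144), np.int64(196), np.int64(527))]
180 [(np.int64(758), np.int64(229), np.int64(-3)), (np.int64(749), np.int64(205), np.int64(1)), (np.int64(146), np.int64(197), np.int64(512))]
184 [(np.int64(722), np.int64(229), np.int64(5)), (np.int64(578), np.int64(207), np.int64(128)), (np.int64(148), np.int64(197), np.int64(498))]
188 [(np.int64(707), np.int64(230), np.int64(-1)), (np.int64(576), np.int64(208), np.int64(111)), (np.int64(149), np.int64(197), np.int64(484))]
```

View pics/s2c.png

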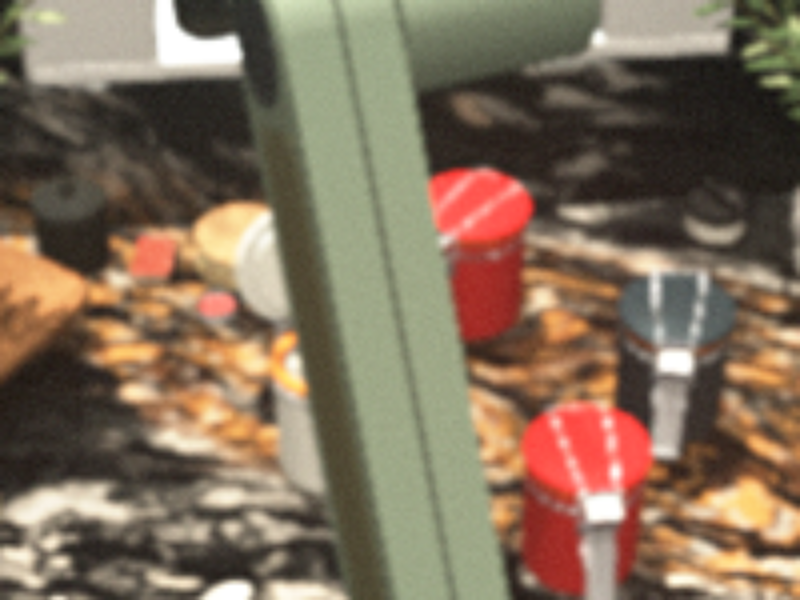

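View pics/w1.png

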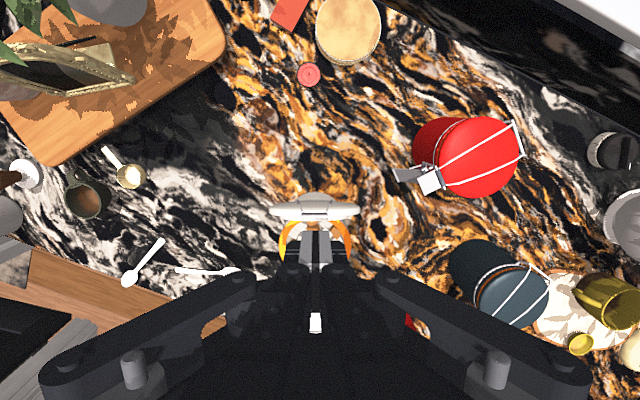

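The side crop shows the arm hiding most of the jar, with only the lid's left edge visible at (265,265). In the wrist view the lid stands upright and square to the fingers at (315,208), with the finger tips at about (316,235).

```bash
python3 -c "
from h import *
c=dict(np.load('pics/w1.npz'));W=world(c);R=np.array(c['R']);print('cam',-R.T@c['t'],R[2])
u=(W[...,0]-J[0])*np.cos(YAW)+(W[...,1]-J[1])*np.sin(YAW);w=-(W[...,0]-J[0])*np.sin(YAW)+(W[...,1]-J[1])*np.cos(YAW)
for v in range(184,236,3): print(v,[(round(u[v,q]*1e3),round(w[v,q]*1e3),round(W[v,q,2]*1e3)) for q in (280,298,315,332,350) if W[v,q,2]>0])
"
```

```text
cam [0.71871118 0.24573343 0.52036033] [-0.24563054 -0.10559608 -0.96359489]
184 []
187 [(59, 0, 1), (59, -30, 1)]
190 [(54, 30, 1)]
193 [(53, 0, 20)]
196 [(43, 62, 1), (53, 0, 38), (43, -63, 1)]
199 [(37, 62, 0), (44, 29, 23), (53, 0, 56), (44, -29, 24), (37, -63, 0)]
202 [(91, 19, 197), (91, 0, 196), (89, -20, 190), (32, -63, 1)]
205 [(89, 38, 201), (93, 18, 214), (93, 0, 214), (92, -18, 211), (89, -39, 202)]
208 [(88, 37, 211), (92, 17, 222), (93, 0, 224), (92, -18, 221), (89, -38, 211)]
211 [(87, 37, 217), (91, 17, 227), (92, 0, 230), (91, -17, 227), (86, -37, 215)]
214 [(84, 37, 217), (88, 17, 229), (95, 0, 249), (88, -17, 228), (84, -37, 216)]
217 [(71, 40, 192), (84, 17, 227), (96, 0, 260), (80, -18, 215)]
220 [(77, 18, 218), (78, 0, 221), (77, -18, 216)]
223 [(38, 23, 123), (32, 0, 108), (38, -24, 123)]
226 [(29, 24, 111), (29, 0, 111), (26, -25, 104)]
229 [(24, 24, 110), (27, 0, 117), (24, -25, 109)]
232 [(19, 24, 109), (133, 0, 385), (20, -25, 111)]
235 [(-32, 64, 0), (15, 24, 111), (132, 0, 388), (16, -25, 113)]
```

Request:
move_arm --pt "0.04 0 0.15 0 0 0 -1" --pt "0 0 0.15 0 0 0 -1" --pt "0 0 0.15 0 0 0 -1" --pt "0 0 0.1 0 0 0 -1" --pt "0 0 0.1 0 0 0 -1" --pt "0 0 0 0 0 0 -1" --pt "-0.05 0 0 0 0 0 -1" --pt "-0.05 0 0 0 0 0 -1" --pt "-0.05 0 0 0 0 0 -1" --pt "0 0 0 0 0 0 -1"

```text
t: 3.9
ee_pos: [0.6336, 0.2074, 0.2228]
eef_rot: [[0.921, 0.39, 0.005], [0.39, -0.921, 0.001], [0.005, 0.001, -1.0]]
wrist_force: [0.3, 0.1, 0.3]
grip_width: -0.002
finger_force: 0.0
```

```bash
cat > lid.py <<'E'
from h import *
import sys
c=snap('wrist',sys.argv[1]);W=world(c)
u=(W[...,0]-J[0])*np.cos(YAW)+(W[...,1]-J[1])*np.sin(YAW);w=-(W[...,0]-J[0])*np.sin(YAW)+(W[...,1]-J[1])*np.cos(YAW)
m=(abs(w)>.022)&(abs(w)<.03)&(W[...,2]>.1)&(abs(u)<.13)&(W[...,2]<.27)
P=np.column_stack([u[m],W[...,2][m]])*1000
for a in range(-130,130,10):
    k=(P[:,0]>=a)&(P[:,0]<a+10)
    if k.sum(): print(a+5,np.percentile(P[k,1],[5,50,95]).round(),k.sum())
delta(*target(.05,.21,0))
E
python3 lid.py w2
```

```text
75 [149. 183. 225.] 508
85 [187. 208. 221.] 761
95 [265. 266. 267.] 5
105 [266. 268. 270.] 101
t 3.95 pos [0.634  0.2077 0.2219] F [0.5 0.8 0.3] j [17. 27. 77. -0. 75. 84.]
shift [-0.183 -0.007  0.047] turn [ 0.0002 -0.0014  0.0003]
```

Request:
move_arm --pt "-0.04 0 0.01 0 0 0 -1" --pt "-0.04 0 0.01 0 0 0 -1" --pt "-0.04 0 0.01 0 0 0 -1" --pt "-0.04 0 0.01 0 0 0 -1" --pt "-0.04 0 0 0 0 0 -1" --pt "-0.04 0 0 0 0 0 -1" --pt "0 0 0 0 0 0 -1"

```text
t: 4.65
ee_pos: [0.5771, 0.1843, 0.209]
eef_rot: [[0.92, 0.391, -0.001], [0.391, -0.92, -0.0], [-0.001, 0.0, -1.0]]
wrist_force: [0.9, 0.1, 0.5]
grip_width: 0.0
finger_force: 0.0
```

```bash
python3 lid.py w3
```

```text
15 [205. 207. 210.] 353
25 [193. 203. 267.] 1250
35 [179. 264. 266.] 1580
45 [164. 261. 269.] 2246
55 [141. 153. 160.] 469
65 [123. 133. 144.] 55
t 4.7 pos [0.578  0.1847 0.209 ] F [0.3 0.5 0.7] j [17. 22. 87. -0. 71. 84.]
shift [ 0.059 -0.005 -0.004] turn [ 0.     -0.      0.0006]
```

Request:
move_arm --pt "-0.03 0 0 0 0 0 -1" --pt "-0.03 0 0 0 0 0 -1" --pt "0 0 0 0 0 0 -1" --pt "0 0 0 0 0 0 -1" --pt "0 0 0 0 0 0 -1" --pt "0 0 0 0 0 0 -1" --pt "0 0 0 0 0 0 -1" --pt "0 0 0 0 0 0 -1"

```text
t: 5.5
ee_pos: [0.5648, 0.1791, 0.2087]
eef_rot: [[0.92, 0.391, -0.0], [0.391, -0.92, -0.0], [-0.0, 0.0, -1.0]]
wrist_force: [-0.3, 0.1, -0.2]
grip_width: -0.0
finger_force: 0.0
```

```bash
python3 lid.py w4
```

```text
-35 [135. 136. 136.] 15
-25 [135. 136. 137.] 134
-15 [136. 137. 138.] 211
-5 [136. 137. 138.] 245
5 [136. 137. 138.] 264
15 [136. 264. 267.] 1093
25 [135. 264. 269.] 1288
35 [134. 261. 269.] 1531
45 [129. 132. 135.] 281
55 [112. 129. 133.] 75
65 [123. 125. 126.] 52
t 5.55 pos [0.5647 0.1791 0.2087] F [-1.  -0.4 -0.6] j [16. 21. 89. -0. 70. 83.]
shift [ 0.116 -0.005 -0.005] turn [0.     0.     0.0006]
```

Request:
move_arm --pt "0 0 -0.15 0 0 0 -1" --pt "0 0 -0.15 0 0 0 -1" --pt "0 0 0 0 0 0 -1"

```text
t: 5.85
ee_pos: [0.5671, 0.1798, 0.2896]
eef_rot: [[0.92, 0.391, 0.011], [0.391, -0.92, 0.003], [0.011, 0.001, -1.0]]
wrist_force: [0.2, 1.0, -0.1]
grip_width: -0.002
finger_force: 0.0
```

```bash
python3 lid.py w5|tail -3; python3 -c "
from h import *
delta(*target(-.117,.26,30))
c=snap('top','t5');cv2.imwrite('pics/t5c.png',cv2.resize(c['frame'][150:260,240:390,::-1],None,fx=5,fy=5))"
```

```text
65 [124. 125. 126.] 25
t 5.9 pos [0.566  0.1794 0.2868] F [-0.2  0.3 -0.1] j [16. 18. 82. -0. 80. 83.]
shift [ 0.109 -0.005  0.308] turn [ 0.0003 -0.002   0.0006]
t 5.9 pos [0.566  0.1794 0.2868] F [-0.2  0.3 -0.1] j [16. 18. 82. -0. 80. 83.]
shift [-0.557 -0.006  0.104] turn [1.000e-04 1.646e-01 7.000e-04]
```

View pics/w5.png

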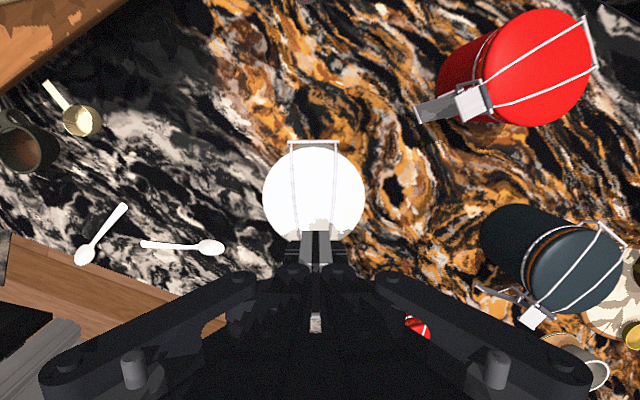

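The wrist view shows the white lid lying shut at (313,190), and the clasp still out past the fingers at about (316,322).

Request:
move_arm --pt "-0.14 0 0 0 0 0 -1" --pt "-0.14 0 0 0 0 0 -1" --pt "-0.14 0 0 0 0 0 -1" --pt "-0.14 0 0 0 0 0 -1" --pt "0 0 0 0 0.041 0 -1" --pt "0 0 0 0 0.041 0 -1" --pt "0 0 0 0 0.041 0 -1" --pt "0 0 0 0 0.041 0 -1" --pt "0 0 0 0 0 0 -1" --pt "0 0 0 0 0 0 -1"

```text
t: 6.95
ee_pos: [0.4355, 0.124, 0.2834]
eef_rot: [[0.802, 0.391, 0.452], [0.34, -0.921, 0.192], [0.491, -0.0, -0.871]]
wrist_force: [0.1, -0.4, 0.8]
grip_width: -0.002
finger_force: 0.0
```

```bash
python3 -c "
from h import *
delta(*target(-.117,.171,30))
s=arm.state();E=s['eef_rot']
P=[(52,65),(52,7),(52,-13),(55,-30),(47.5,-44),(41,-49),(36,-53)]
T=[target(-.065-a/1e3,.106+b/1e3,30) for a,b in P]
for i in range(1,len(T)): print(P[i],(T[0][1].T@(T[i][0]-T[i-1][0])/.25).round(3))
snap('wrist','w6');c=snap('side','s6')
cv2.imwrite('pics/s6c.png',cv2.resize(c['frame'][100:250,200:400,::-1],None,fx=4,fy=4))
"
```

```text
t 6.95 pos [0.4355 0.124  0.2834] F [ 0.1 -0.4  0.8] j [ 10.  -8. 118.  10.  42.  71.]
shift [-0.212 -0.006  0.397] turn [-0.0003  0.0035  0.0003]
(52, 7) [-0.116  0.     0.201]
(52, -13) [-0.04   0.     0.069]
(55, -30) [-0.044  0.     0.053]
(47.5, -44) [-0.002 -0.     0.063]
(41, -49) [0.013 0.    0.03 ]
(36, -53) [0.009 0.    0.024]
```

View pics/w6.png

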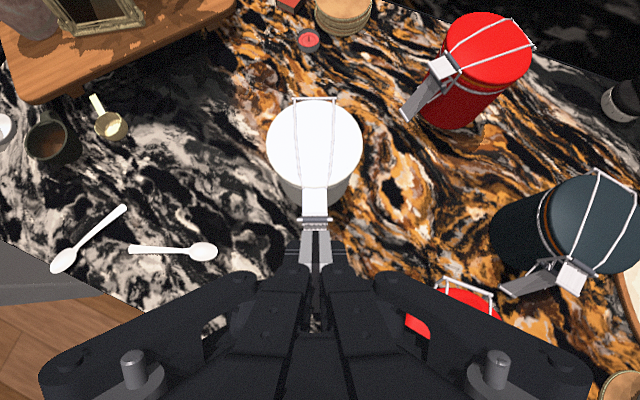

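The wrist view shows the fingers centred on the clasp, which lies at about (315,215) to (315,250). The front red jar is near the gripper's right side at (465,300), so I'll check the clearance.

```bash
python3 -c "
from h import *
c=dict(np.load('pics/w6.npz'));W=world(c);s=arm.state()
L=(W-s['ee_pos'])@s['eef_rot'];m=(L[...,2]<.03)&(abs(L[...,1])<.15)&np.isfinite(L[...,2]);m[:240]=0
P=L[m]*1e3
for a in range(-220,20,15):
    k=(P[:,2]>=a)&(P[:,2]<a+15)
    if k.sum():print(a,P[k].min(0).round(),P[k].max(0).round())
c=dict(np.load('pics/top1.npz'));T=world(c)[220:275,330:380].reshape(-1,3);T=T[T[:,2]>.08]
(x,y),r=cv2.minEnclosingCircle(T[T[:,2]>.125][:,:2].astype(np.float32));print('red',x,y,r)
for (a,b) in [(52,7),(36,-53)]:
    p,R=target(-.065-a/1e3,.106+b/1e3,30); Q=P/1e3@R.T+p
    k=Q[:,2]<.16; print('min dist to red axis',np.linalg.norm(Q[k][:,:2]-[.405,-.03],axis=1).min())
"
```

```text
-115 [  13.  -20. -103.] [  17.   19. -100.]
-100 [  -4.  -63. -100.] [ 17.  62. -85.]
-85 [-12. -62. -85.] [ 14.  61. -70.]
-70 [-14. -50. -70.] [ 14.  49. -55.]
-55 [-17. -38. -55.] [ 10.  37. -40.]
-40 [-16. -14. -40.] [  8.  13. -25.]
-25 [  2. -14. -25.] [  7.  13. -10.]
-10 [  1. -13. -10.] [ 3. 12. -6.]
red 0.40029799938201904 -0.03298932686448097 0.07190696895122528
min dist to red axis 0.10683544689541184
min dist to red axis 0.09530403451231265
```

Request:
move_arm --pt "-0.071 -0.002 0.132 0 0.0035 0 -1" --pt "-0.071 -0.002 0.132 0 0 0 -1" --pt "-0.071 -0.002 0.132 0 0 0 -1" --pt "0 0 0 0 0 0 -1" --pt "-0.029 0 0.05 0 0 0 -1" --pt "-0.029 0 0.05 0 0 0 -1" --pt "-0.029 0 0.05 0 0 0 -1" --pt "-0.029 0 0.05 0 0 0 -1" --pt "0 0 0 0 0 0 -1"

```text
t: 7.95
ee_pos: [0.4398, 0.1278, 0.114]
eef_rot: [[0.796, 0.391, 0.462], [0.338, -0.92, 0.198], [0.502, -0.001, -0.865]]
wrist_force: [-0.2, -0.0, -0.2]
grip_width: 0.002
finger_force: 0.0
```

```bash
python3 -c "
from h import *
delta(*target(-.117,.113,30));snap('wrist','w7')"
```

```text
t 7.95 pos [0.4398 0.1278 0.114 ] F [-0.2 -0.  -0.2] j [ 10.   6. 136.  35.  11.  45.]
shift [-0.012  0.001 -0.002] turn [-0.0007 -0.0008  0.0004]
```

View pics/w7.png

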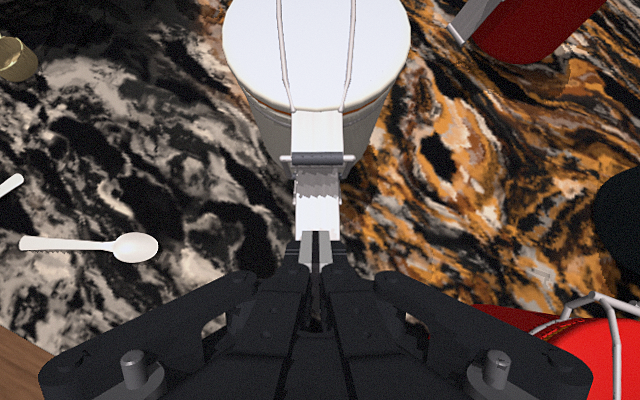

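In the wrist view the handle, at (318,200) and about level, is under the fingertips at (316,240). The wrist is close to its J5 limit, so I'll cut the tilt to 15°.

Request:
move_arm --pt "0 0 0 0 -0.04 0 -1" --pt "0 0 0 0 -0.043 0 -1" --pt "0 0 0 0 0 0 -1"

```text
t: 8.3
ee_pos: [0.4437, 0.1345, 0.1173]
eef_rot: [[0.862, 0.403, 0.307], [0.375, -0.915, 0.148], [0.34, -0.013, -0.94]]
wrist_force: [1.1, 0.7, 0.6]
grip_width: -0.001
finger_force: 0.0
```

```bash
python3 -c "
from h import *
P=[(52,7),(57,-15),(60,-29.5),(53,-46),(46,-52),(41,-56)]
T=[target(-.065-a/1e3,.106+b/1e3,15) for a,b in P]
delta(*T[0])
for i in range(1,len(T)): print(P[i],(T[0][1].T@(T[i][0]-T[i-1][0])/.25).round(3))
"
```

```text
t 8.3 pos [0.4437 0.1345 0.1173] F [1.1 0.7 0.6] j [ 12.   7. 127.  10.  26.  70.]
shift [-0.04   0.019  0.004] turn [-0.0053 -0.0272  0.0034]
(57, -15) [-0.042 -0.     0.08 ]
(60, -29.5) [-0.027  0.     0.053]
(53, -46) [ 0.01  -0.     0.071]
(46, -52) [0.021 0.    0.03 ]
(41, -56) [0.015 0.    0.021]
```

Request:
move_arm --pt "0 0 0 0 0 0 -1" --pt "0 0 0 0 0 0 -1"

```text
t: 8.5
ee_pos: [0.4369, 0.1332, 0.1133]
eef_rot: [[0.866, 0.401, 0.298], [0.373, -0.916, 0.149], [0.333, -0.017, -0.943]]
wrist_force: [0.4, 0.6, -0.3]
grip_width: -0.001
finger_force: 0.3
```

```bash
python3 -c "
from h import *
delta(*target(-.117,.113,15))"
```

```text
t 8.5 pos [0.4369 0.1332 0.1133] F [ 0.4  0.6 -0.3] j [ 12.   7. 128.  11.  26.  70.]
shift [-0.009  0.025 -0.002] turn [-0.0065 -0.0246  0.0024]
```

Request:
move_arm --pt "-0.009 0.025 0 -0.0065 -0.0246 0.0024 -1" --pt "0 0 0 0 0 0 -1" --pt "-0.014 0 0.027 0 0 0 -1" --pt "-0.014 0 0.027 0 0 0 -1" --pt "-0.014 0 0.027 0 0 0 -1" --pt "0 0 0 0 0 0 -1"

```text
t: 9.1
ee_pos: [0.4332, 0.1246, 0.0893]
eef_rot: [[0.89, 0.389, 0.237], [0.376, -0.921, 0.1], [0.258, 0.0, -0.966]]
wrist_force: [1.2, 1.1, 1.2]
grip_width: -0.0
finger_force: 0.6
```

```bash
python3 -c "
from h import *
delta(*target(-.122,.091,15));snap('wrist','w8')"
```

```text
t 9.1 pos [0.4332 0.1246 0.0893] F [1.2 1.1 1.2] j [ 13.  10. 127.   6.  28.  75.]
shift [-0.    -0.001 -0.007] turn [ 0.0001  0.0004 -0.0001]
```

View pics/w8.png

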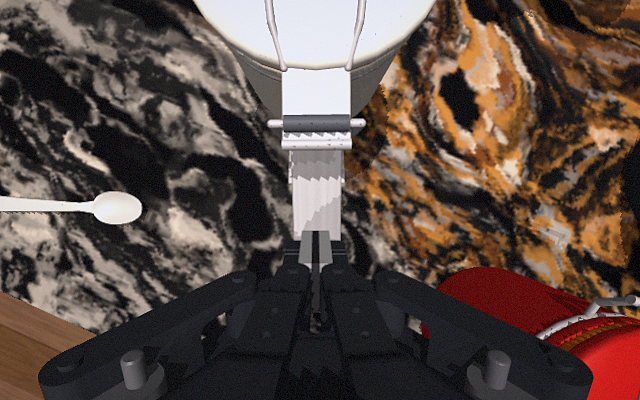

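The wire loop has gone over the tongue (bar at (316,125)), and the fingers are pressing on the outer handle at (316,235). I'll keep pushing along the arc.

Request:
move_arm --pt "-0.013 0 0.023 0 0 0 -1" --pt "-0.013 0 0.023 0 0 0 -1" --pt "0.003 0 0.023 0 0 0 -1" --pt "0.003 0 0.023 0 0 0 -1" --pt "0.004 0 0.025 0 0 0 -1" --pt "0 0 0 0 0 0 -1"

```text
t: 9.75
ee_pos: [0.4363, 0.126, 0.0596]
eef_rot: [[0.891, 0.39, 0.235], [0.377, -0.921, 0.099], [0.255, 0.0, -0.967]]
wrist_force: [0.1, 0.5, -0.2]
grip_width: 0.003
finger_force: 0.0
```

```bash
python3 -c "
from h import *
delta(*target(-.111,.054,15))"
```

```text
t 9.75 pos [0.4363 0.126  0.0596] F [ 0.1  0.5 -0.2] j [ 13.  14. 129.   7.  23.  74.]
shift [ 0.021 -0.     0.029] turn [0.     0.0013 0.0001]
```

Request:
move_arm --pt "0.01 0 0.015 0 0 0 -1" --pt "0.011 0 0.014 0 0 0 -1" --pt "0 0 0 0 0 0 -1"

```text
t: 10.05
ee_pos: [0.4439, 0.129, 0.055]
eef_rot: [[0.89, 0.39, 0.238], [0.377, -0.921, 0.1], [0.258, 0.001, -0.966]]
wrist_force: [0.4, -0.7, 0.0]
grip_width: -0.0
finger_force: 0.0
```

```bash
python3 -c "
from h import *
delta(*target(-.106,.05,15));snap('wrist','w9')"
```

```text
t 10.05 pos [0.4439 0.129  0.055 ] F [ 0.4 -0.7  0. ] j [ 13.  15. 128.   7.  22.  74.]
shift [ 0.01  -0.001  0.023] turn [0.0002 0.0003 0.0001]
```

View pics/w9.png

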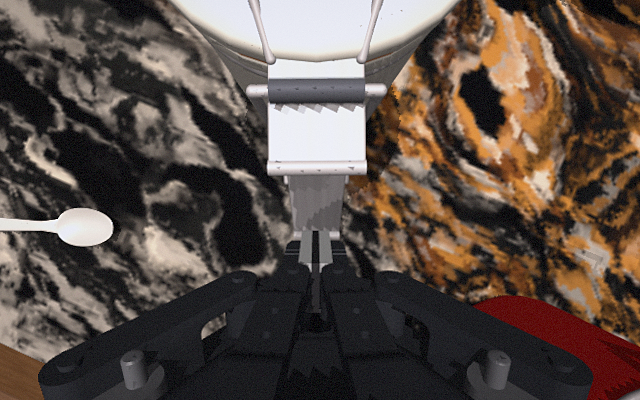

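The wire plate is drawn down over the tongue (loop bar at (316,167)) and the contact force is zero, so the lever has snapped. I'll back off and check from above.

Request:
move_arm --pt "-0.05 0 -0.05 0 0 0 -1" --pt "-0.05 0 -0.1 0 0 0 -1" --pt "-0.05 0 -0.15 0 0 0 -1" --pt "0 0 -0.15 0 0 0 -1" --pt "0 0 -0.15 0 0 0 -1" --pt "0 0 -0.15 0 0 0 -1" --pt "0 0 -0.15 0 0 0 -1" --pt "0 0 0 0 0 0 -1" --pt "0 0 0 0 0 0 -1"

```text
t: 11.0
ee_pos: [0.3565, 0.0922, 0.2635]
eef_rot: [[0.889, 0.389, 0.24], [0.376, -0.921, 0.1], [0.26, 0.001, -0.966]]
wrist_force: [-0.6, -1.0, -0.9]
grip_width: -0.003
finger_force: 0.0
```

```bash
python3 -c "
from h import *
s=arm.state();print(s['t'],s['ee_pos'])
c=snap('wrist','w10');W=world(c)
u=(W[...,0]-J[0])*np.cos(YAW)+(W[...,1]-J[1])*np.sin(YAW);w=-(W[...,0]-J[0])*np.sin(YAW)+(W[...,1]-J[1])*np.cos(YAW)
m=(abs(w)<.008)&(abs(u)<.16)&(W[...,2]>.015)&(W[...,2]<.16)
P=np.column_stack([u[m],W[...,2][m]])*1000
for a in range(-140,70,8):
    k=(P[:,0]>=a)&(P[:,0]<a+8)
    if k.sum(): print(a+4,np.percentile(P[k,1],[5,50,95]).round(),k.sum())
"
```

```text
11.0 [0.35653227 0.09219291 0.26349344]
-88 [35. 39. 47.] 105
-80 [ 49.  64. 132.] 225
-72 [ 71.  88. 131.] 337
-64 [ 92. 130. 131.] 165
-56 [129. 131. 136.] 190
-48 [131. 134. 136.] 124
-40 [133. 135. 136.] 157
-32 [134. 135. 137.] 150
-24 [135. 136. 137.] 149
-16 [136. 137. 138.] 147
-8 [136. 137. 138.] 145
0 [136. 137. 138.] 96
```

View pics/w10.png

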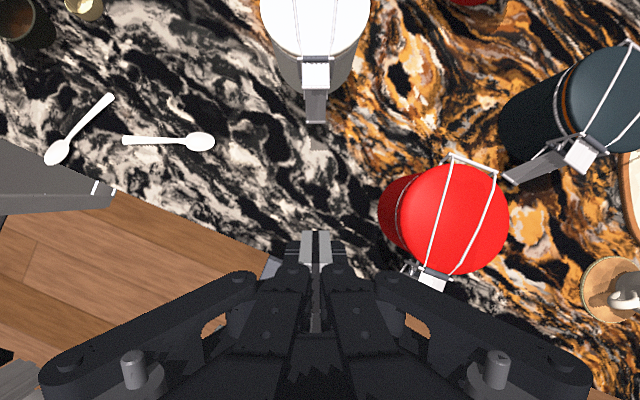

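The handle hangs down at (316,105), like the ones on the shut jars. Its tip, at u = −91 mm and z = 35 mm, matches the locked angle, and the other objects are undisturbed.

```bash
python3 -c "
from cell import arm
print(arm.close_job())"
```

```text
the job is handed in; nothing more can be done
None
```

The white jar's lid was pushed shut first, then its clasp was pushed down until it snapped locked; nothing else appeared disturbed in the last view, and the job was handed in at about 11 s.

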